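# Fold down the bit rack and snap the drill case shut

## Task

Pack up the green drill-bit case: push the upright bit rack over until it lies flat in the case, then swing the open lid over it and press the lid's front edge down until it snaps fully shut under the yellow catch. Nothing needs gripping: the case must stay on the table about where it stands, neither lifted nor tipped, and the wood offcut, the jar and the screwdriver beside it must be left where they are.

Things in the scene. Friction and masses are not known exactly. Their poses are not given: they have to be found in the camera images.
- drill_case: Loose green plastic drill-bit case, open, flat on the table on rubber feet, 0.7 to 1 kg in all. Base tray 120 mm deep (its x), 176 mm wide (its y), rim 36 mm high, walls and floor 4 mm. Origin: centre of its underside; z up. Its -x side is the front, with the yellow catch, turned roughly towards the robot; the lid's hinge is on its +x side.
- rack (a joint): Angle of the black bit rack (rad): 0 flat in the base, 1.57 upright (stop at 1.6); starts at 1.3 to 1.57. A frame of two black bars, 154 mm wide, with nine steel drill bits, hinged inside the base near its front wall; it tips towards the case's +x (the lid's hinge) to lie down. Stiff hinge, stays where left; 2 to 4 N at the guide bar moves it.
- rack_hinge (a point): Point on the rack's hinge axis (which runs along the case's y), at case x = -44, y = 0, z = 26 mm. The bits end 70 to 94 mm from this axis: upright, up to 120 mm above the table.
- rack_bar (a point): Middle of the face to push on the rack's guide bar: the face towards the case's front when upright, the upper face when flat. 56 mm from the hinge axis, 6 mm off the rack's middle plane. The bar is 12 mm thick, 11 mm high, 154 mm wide; flat, this face is 32 mm above the table, 4 mm below the base's rim. The bits, 3 to 9 mm thick, do not stand out beyond it.
- lid (a joint): Angle of the green lid (rad): 0 shut, 1.57 upright; starts at 1.6 to 1.85, leaning back away from the case's front (stop at 1.95). Stiff hinge, stays where left; 1 to 3 N at its edge moves it. Shutting, its nose meets the catch at about 0.08 and snaps under it below about 0.04; that takes about 5 N pressed down on the front edge.
- lid_hinge (a point): Point on the lid's hinge axis (along the case's y), at case x = +60 mm, y = 0, z = 37 mm.
- lid_front (a point): On the lid's outer face, midway along its front edge, 8 mm in from it: 112 mm from the hinge axis, 12 mm off the hinge plane. The lid is a shell 120 x 176 x 12 mm, free edge 120 mm from the hinge. Upright it reaches 157 mm above the table, its outer face away from the case's front; shut, its top is 49 mm above the table.
- catch_tip (a point): Top of the yellow sprung catch in the middle of the case's front, 40 mm wide, 47 mm high, standing 9 mm out from the front face. It gives way outwards by itself and springs back over the lid's nose; it need not be touched.
- offcut: Bystander: loose pine offcut 58 x 69 x 30 mm, origin at the centre of its underside, to the right of the case.
- nut_jar: Bystander: loose small clear jar with a black lid, 52 mm across, 50 mm high, origin at the centre of its underside, to the right of the case towards its hinge side.
- screwdriver: Bystander: loose red-handled screwdriver, 166 mm long, 24 mm high, lying to the left of the case.
Mind the look-alikes: they are no part of the job. Several things have the shape of the drill_case; the one meant has the colours described above.

How it is judged:
By the outcome, as a careful person would: the job done as asked, in the order asked, and still so for the second after the job is handed in, with the robot touching nothing.
It also fails if it takes over 54 s, if anything falls off the work surface, if the arm or the gripper's body presses on something with over 40 N, if the wrist force passes 120 N, or if a joint passes its speed limit or range.

## Robot

A 6-joint arm with a two-finger parallel gripper is mounted at the origin on a cart in front of the work surface, level with it; the furniture and walls round the work are solid. World frame = base frame: x ahead of the robot, y to its left, z up, the work surface at z = 0. Lengths are in m, angles in rad, forces in N, time in s.
With the tool pointing down it reaches from about 0.3 to 0.775 m from the base axis. Payload 14.6 kg.
Tool frame: the origin (TCP) lies at the very end of the fingers, on their centre line; the grasp point (between the pads) lies 19 mm behind it; z points along the fingers, x is the direction in which the jaws open and shut, and the axes are right-handed (so a half turn about z gives the same grasp; the last joint's range is limited). The gripper opens to 94 mm and grips with 3 to 60 N. Pads are 16 mm wide; open, the fingers measure 119 mm over their backs; the gripper's body (75 mm by 177 mm) begins 78 mm behind the grasp point.
Start: joints at [-1.344, 0.3, 1.521, -0, 1.321, -0.067], TCP at [0.159, -0.526, 0.166] pointing down, gripper open.
Joint ranges: [-3.03, 3.03], [-0.79, 2.21], [0.23, 2.52], [-1.04, 4.18], [0, 3.07], [-2.55, 2.55]. Speed limits (rad/s): [2.22, 2.22, 2.57, 3.14, 3.14, 3.14].

## Interface

Orientations are given as [roll, pitch, yaw] about the fixed x, y, z axes, in that order (R = Rz(yaw) Ry(pitch) Rx(roll)).
In Python, from station import ctrl gives the robot as it stands.
- The arm moves only by the shell command python3 -m inch 'ROWS' [FORCE]. ROWS is JSON, one flat list of numbers, 7 for each row, row after row: the shift along the tool's x, y, z in cm, then the turn, a rotation vector about the tool's x, y, z in rad, then the opening, from 0 (shut) to 1 (fully open). In form: [tx, ty, tz, wx, wy, wz, claw, tx, ty, tz, wx, wy, wz, claw, ...]. A call has 1 to 20 rows; each row shifts and turns the commanded pose from where the row before left it, along the tool's axes as they then stand; what a row does not reach is not made up. A row lasts 1/8 s, in which the tool goes at most 62.5 mm and 10.7 degrees, less where a joint would pass 70% of its speed; a pose out of reach is approached as far as the arm can. A call is refused whole if a number of a shift passes 6.25 or a number of a turn 0.188, either way. A call with a gripper value outside its range is refused whole. The fingers move at their own pace and stop on an object; FORCE is the grip in N (left out, the last holds). Time passes only in rows, so rows that do not move let the fingers close. It gives the time, the measured TCP pose, the force and the opening at its end, in the units of the state.
- ctrl.get_obs(): the state, without advancing time (a new reading comes with each control period).
- ctrl.camera(name): name is "side" or "top"; returns (picture, depth): 420x560x3 uint8, red, green, blue; 420x560 float32, m along the optical axis (not along the pixel's ray), 0 where there is no reading.
- ctrl.camera_params(name): a dict with "vertical_fov" (degrees; the focal length in pixels is half the picture's height over the tangent of half this angle, whatever the lens; pixels are square), "cx", "cy" (the principal point, pixels), "distortion" ([k1, k2, p1, p2, k3] as OpenCV has them; the pictures are not rectified), "camera_from_world" (4x4, takes a point from world to camera coordinates). Camera axes: x right, y down, z forward; pixel columns grow to the right and rows downward; lengths in m; the calibration is good to about 2 mm. A picture is of the moment at which its call begins. camera_params takes no time and is no camera call.
- ctrl.hand_in(): hands the job in, once; it reports no verdict.
Trained networks look in the newest picture that a camera, given by its name, has taken for a name from the list of things; names that differ only in an ending like _2 or _b are one class to them, and where a whole thing is asked for, a point or a joint stands for the part that bears it (a point fixed in the world has none). Each returns a list of dicts, best first, with "score" (0 to 1); they miss things now and then, are a little off and sometimes report something else, mostly with a low value. They report only what shows in the picture. A call takes as long as a camera call. They do not tell look-alikes from the thing itself.
- ctrl.spot_in(camera, label): "bbox" ([centre column, centre row, width, height] in pixels, round what is visible of it).
- ctrl.place_of(camera, label): "centre" ([column, row] in pixels: a listed point, or the origin of a listed thing).
The state is a dict: "time_s": time; "qpos": joint angles; "joint_vel": joint speeds; "tau": joint torques, N m; "ee_pos": TCP position; "eef_rot": TCP orientation; "force": force on the tool from outside, world axes, zero at the start; "moment": the same for the moment, N m; "grip_width": finger opening in m.
Only numpy, scipy, OpenCV 4.12 (cv2) and the standard library are available. Lean on these libraries where they do the work, as an engineer would, in place of code of your own. Each camera call takes 0.05 s, during which the arm holds its last target. There are 200 camera calls.

## Working session

There is one attempt and no reset: what is moved stays moved. The work goes in short steps, Python scripts to look and compute and a shell command to move; the robot and the scene stay as the last step left them, time stands still between calls to the robot, and variables do not carry over. Pictures are saved under pics/ and viewed, about 8 in all and at most 12, crops included, and the job is handed in when it is done.

```bash
mkdir -p pics; cat > h.py <<'E'
import numpy as np, cv2
from station import ctrl
def K(n):
    p=ctrl.camera_params(n); f=210/np.tan(np.radians(p["vertical_fov"])/2)
    return np.array([[f,0,p["cx"]],[0,f,p["cy"]],[0,0,1]]),np.array(p["distortion"],float),np.array(p["camera_from_world"])
def ray(n,uv):
    k,d,T=K(n); q=cv2.undistortPoints(np.array([[uv]],float),k,d)[0,0]
    R=T[:3,:3]; c=-R.T@T[:3,3]; return c,R.T@np.array([q[0],q[1],1])
def onz(n,uv,z):
    c,r=ray(n,uv); return c+r*(z-c[2])/r[2]
def deproj(n,uv,dep):
    c,r=ray(n,uv); return c+r*dep
def cloud(n,dep):
    k,d,T=K(n); v,u=np.mgrid[0:420,0:560]
    q=cv2.undistortPoints(np.stack([u,v],-1).reshape(-1,1,2).astype(float),k,d)[:,0]
    P=np.c_[q,np.ones(len(q))]*dep.reshape(-1,1); return ((P-T[:3,3])@T[:3,:3]).reshape(420,560,3)
def proj(n,P):
    k,d,T=K(n); return cv2.projectPoints(np.array(P,float).reshape(-1,1,3),cv2.Rodrigues(T[:3,:3])[0],T[:3,3],k,d)[0][:,0]
def save(n,f):
    im,d=ctrl.camera(n); cv2.imwrite(f,im[:,:,::-1]); return im,d
E
python3 - <<'E'
from h import *
for n in("top","side"):
    im,d=save(n,f"pics/{n}0.png"); np.savez(f"{n}0.npz",im=im,d=d)
    print(n,np.round(K(n)[2],3).tolist())
    for l in("drill_case","rack_hinge","rack_bar","lid_front","lid_hinge","catch_tip","offcut","nut_jar","screwdriver"):
        print(l,[(np.round(x["centre"]).tolist(),round(x["score"],2)) for x in ctrl.place_of(n,l)[:4]])
o=ctrl.get_obs();print(o["time_s"],o["ee_pos"],o["eef_rot"],o["grip_width"])
E
```

```text
top [[-0.023, -1.0, 0.003, 0.096], [-0.98, 0.022, -0.198, 0.522], [0.198, -0.007, -0.98, 0.837], [0.0, 0.0, 0.0, 1.0]]
drill_case [([391.0, 304.0], 0.92), ([300.0, 194.0], 0.9), ([176.0, 161.0], 0.66)]
rack_hinge [([313.0, 210.0], 0.88)]
rack_bar [([313.0, 208.0], 0.89)]
lid_front [([415.0, 321.0], 0.97), ([156.0, 136.0], 0.77), ([272.0, 138.0], 0.64), ([317.0, 216.0], 0.26)]
lid_hinge [([283.0, 170.0], 0.98), ([380.0, 278.0], 0.93), ([191.0, 182.0], 0.7)]
catch_tip [([320.0, 218.0], 0.62), ([419.0, 330.0], 0.44), ([152.0, 129.0], 0.42)]
offcut [([363.0, 166.0], 0.93)]
nut_jar [([333.0, 132.0], 0.75)]
screwdriver []
side [[-0.897, -0.443, 0.001, 0.537], [-0.296, 0.598, -0.745, 0.142], [0.329, -0.668, -0.667, 1.16], [0.0, 0.0, 0.0, 1.0]]
drill_case [([196.0, 260.0], 0.92), ([281.0, 202.0], 0.83), ([381.0, 184.0], 0.59)]
rack_hinge [([295.0, 194.0], 0.61)]
rack_bar [([302.0, 177.0], 0.85), ([261.0, 193.0], 0.42)]
lid_front [([174.0, 250.0], 0.82), ([240.0, 161.0], 0.62), ([408.0, 170.0], 0.57)]
lid_hinge [([225.0, 249.0], 0.81), ([363.0, 177.0], 0.7), ([257.0, 190.0], 0.57)]
catch_tip [([410.0, 173.0], 0.43), ([168.0, 247.0], 0.37)]
offcut [([281.0, 166.0], 0.62)]
nut_jar [([246.0, 170.0], 0.6), ([242.0, 159.0], 0.53)]
screwdriver [([291.0, 240.0], 0.87)]
1.0 [ 0.15926054 -0.52643458  0.16575924] [-3.14158712e+00 -1.48879427e-05 -1.27705778e+00] 0.09399165766881706
```

```bash
python3 -c "
import cv2,numpy as np
a=cv2.imread('pics/top0.png');b=cv2.imread('pics/side0.png')
cv2.imwrite('pics/both0.png',cv2.resize(np.vstack([a,b]),(400*1,600)))"
```

```text
(no output)
```

View pics/top0.png

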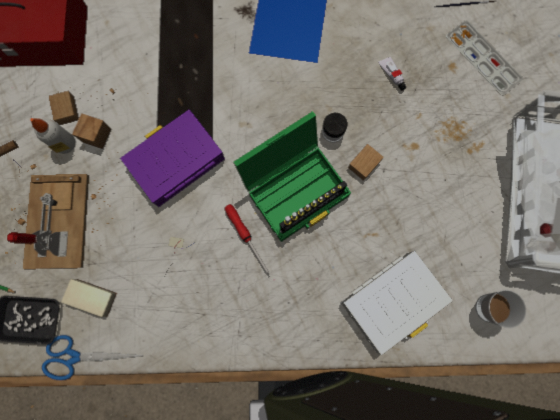

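View pics/side0.png

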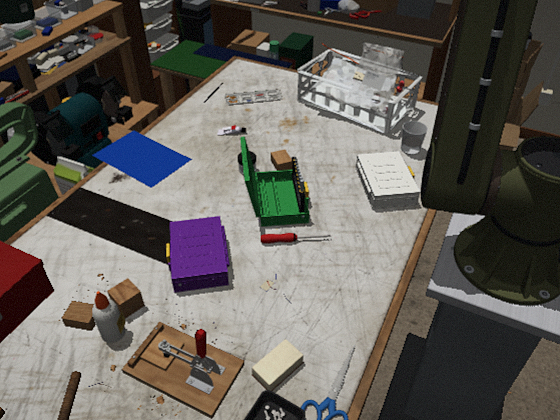

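Three things have the case's shape. In the top view they are at (300,194), green, open, with a rack; (173,158), purple, shut; and (396,303), white, shut. The green open one fits, at side (280,195). I'll fit its pose and confirm it in a crop.

```bash
cat > fit.py <<'E'
from h import *
from scipy.optimize import least_squares
pts=[];
for n in("top","side"):
    z=np.load(n+"0.npz");im=z["im"].astype(int);d=z["d"]
    C=cloud(n,d); m=(im[...,1]>im[...,0]*1.5)&(im[...,1]>im[...,2]*1.4)&(im[...,1]>35)&(d>0)
    win=np.zeros((420,560),bool)
    if n=="top": win[105:245,225:360]=1
    else: win[130:235,230:320]=1
    m&=win; P=C[m]; pts.append(P); print(n,len(P),P.min(0).round(3),P.max(0).round(3))
    rim=P[(P[:,2]>.031)&(P[:,2]<.040)]
    r=cv2.minAreaRect((rim[:,:2]*1000).astype(np.float32)); print("rim",r)
    L=P[P[:,2]>.06]; c=L.mean(0); u,s,vt=np.linalg.svd(L-c); nrm=vt[2]; print("lid",c.round(4),nrm.round(3),s[2]/len(L)**.5,"yaw",np.arctan2(nrm[1],nrm[0]))
E
python3 fit.py
```

```text
top 6265 [ 0.465 -0.054 -0.001] [0.686 0.173 0.161]
rim ((564.0933837890625, 52.49140167236328), (137.44300842285156, 176.46200561523438), 32.75554656982422)
lid [0.6307 0.0967 0.1173] [-0.817 -0.533  0.219] 0.01211243545788245 yaw -2.5638752388702635
side 2541 [ 0.465 -0.119 -0.002] [0.775 0.173 0.16 ]
rim ((581.1026611328125, 40.61308288574219), (134.98007202148438, 225.25064086914062), 37.93025588989258)
lid [0.6212 0.1106 0.1328] [ 0.821  0.531 -0.208] 0.0032788580567357237 yaw 0.5741124567905485
```

```bash
cat >> fit.py <<'E'
P=np.vstack(pts); P=P[(P[:,2]>.008)&(np.linalg.norm(P[:,:2]-[.58,.055],axis=1)<.15)]
def sd(p,lo,hi):
    c=(np.array(lo)+hi)/2;h=(np.array(hi)-lo)/2;q=np.abs(p-c)-h
    return np.linalg.norm(np.maximum(q,0),axis=1)+np.minimum(q.max(1),0)
def res(v):
    x,y,yaw,lid=v; d=P-[x,y,0]; c,s=np.cos(yaw),np.sin(yaw)
    q=np.c_[c*d[:,0]+s*d[:,1],-s*d[:,0]+c*d[:,1],d[:,2]]
    D=[sd(q,a,b) for a,b in(((-.06,-.088,0),(-.056,.088,.036)),((.056,-.088,0),(.06,.088,.036)),((-.06,-.088,0),(.06,-.084,.036)),((-.06,.084,0),(.06,.088,.036)))]
    e=q-[.06,0,.037]; t=lid # lid frame: u along lid (shut -> -x), w outward (shut -> +z)
    u=-e[:,0]*np.cos(t)+e[:,2]*np.sin(t); w=e[:,0]*np.sin(t)+e[:,2]*np.cos(t)
    l=np.c_[u,q[:,1],w]
    D+=[sd(l,(0,-.088,.008),(.12,.088,.012)),sd(l,(.116,-.088,0),(.12,.088,.012)),sd(l,(0,-.088,0),(.12,-.084,.012)),sd(l,(0,.084,0),(.12,.088,.012))]
    return np.abs(np.array(D)).min(0)
b=least_squares(res,[.57,.055,.575,1.75],loss="soft_l1",f_scale=.002,diff_step=1e-4)
print(b.x.round(4),np.median(b.fun)); x,y,yaw,lid=b.x
def W(p): c,s=np.cos(yaw),np.sin(yaw);p=np.atleast_2d(p);return np.c_[x+c*p[:,0]-s*p[:,1],y+s*p[:,0]+c*p[:,1],p[:,2]]
def lidp(u,yy,w): return [.06-u*np.cos(lid)+w*np.sin(lid),yy,.037+u*np.sin(lid)+w*np.cos(lid)]
def rk(a,r,yy,off): return [-.044+r*np.cos(a)-off*np.sin(a),yy,.026+r*np.sin(a)+off*np.cos(a)]
if __name__=="__main__":
  out=[]
  for n,(u0,v0,w) in(("top",(215,100,150)),("side",(210,115,130))):
    im=np.load(n+"0.npz")["im"][:,:,::-1].copy(); k=400/w
    g=cv2.resize(im[v0:v0+w,u0:u0+w],(400,400),interpolation=cv2.INTER_CUBIC)
    for poly,col in(([(-.06,-.088,.036),(.06,-.088,.036),(.06,.088,.036),(-.06,.088,.036)],(0,255,255)),([lidp(0,-.088,.012),lidp(.12,-.088,.012),lidp(.12,.088,.012),lidp(0,.088,.012)],(255,0,255)),([rk(1.45,.056,-.077,.006),rk(1.45,.056,.077,.006)],(255,255,255))):
        q=((proj(n,W(np.array(poly)))-[u0-.5,v0-.5])*k).astype(int); cv2.polylines(g,[q],True,col,1)
    out.append(g)
  cv2.imwrite("pics/crop1.png",np.hstack(out))
E
python3 fit.py|tail -1
```

```text
[0.5577 0.0478 0.5712 1.7994] 0.0016928265899765309
```

View pics/crop1.png

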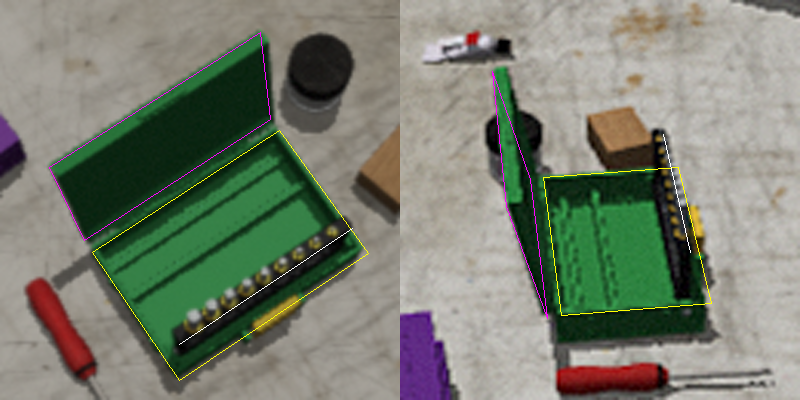

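The crop confirms it: a green tray, the yellow catch at crop (275,315) and the black rack with bits along (180,340)–(345,235). The model outline fits. Case pose is (0.558, 0.048), yaw 0.571, lid about 1.8. First I turn and close the gripper, then move to in front of the rack.

```bash
python3 -m inch '[0,0,0,0,0,-0.138,0, 0,0,0,0,0,-0.138,0, -2.05,-4.27,0,0,0,0,0, -2.05,-4.27,0,0,0,0,0, -2.05,-4.27,0,0,0,0,0, -2.05,-4.27,0,0,0,0,0, -2.05,-4.27,0,0,0,0,0, -2.05,-4.27,0,0,0,0,0, -2.05,-4.27,0,0,0,0,0, -2.05,-4.27,0,0,0,0,0, -2.05,-4.27,0,0,0,0,0, -2.05,-4.27,0,0,0,0,0, -2.05,-4.27,0,0,0,0,0, -2.05,-4.27,0,0,0,0,0, -2.05,-4.27,0,0,0,0,0, 0,0,0,0,0,0,0]' 20
cat > c.py <<'E'
from h import *
X,Y,YAW=.5577,.0478,.5712
o=ctrl.get_obs();p=o["ee_pos"]-[X,Y,0];c,s=np.cos(YAW),np.sin(YAW)
print("t",round(o["time_s"],2),"case mm",np.round([1000*(c*p[0]+s*p[1]),1000*(-s*p[0]+c*p[1]),1000*p[2]],1),"rpy",np.round(o["eef_rot"],3),"F",np.round(o["force"],1),"w",round(o["grip_width"],4),"q",np.round(o["qpos"],2))
E
python3 c.py
```

```text
time_s: 3.0
ee_pos: [0.4836, -0.0005, 0.1655]
eef_rot: [3.141, 0.0, -0.998]
force: [0.1, 0.0, -0.8]
grip_width: 0.0004
t 3.0 case mm [-88.4  -0.6 165.5] rpy [ 3.141  0.    -0.998] F [ 0.1  0.  -0.8] w 0.0004 q [-0.08  0.15  1.7   0.    1.29  0.92]
```

```bash
python3 -m inch '[0,0,3,0,0,0,0, 0,0,3,0,0,0,0, 0,0,2.8,0,0,0,0, 0,-1.5,0,0,0,0,0, 0,-1.0,0,0,0,0,0, 0,-0.8,0,0,0,0,0, 0,-0.8,0,0,0,0,0, 0,0,0,0,0,0,0]'; python3 c.py
```

```text
time_s: 4.0
ee_pos: [0.5178, 0.0198, 0.078]
eef_rot: [-3.141, -0.0, -1.0]
force: [-0.2, -0.2, -0.6]
grip_width: 0.0005
t 4.0 case mm [-48.7  -2.   78. ] rpy [-3.141 -0.    -1.   ] F [-0.2 -0.2 -0.6] w 0.0005 q [-0.03  0.32  1.71 -0.    1.11  0.97]
```

```bash
python3 -m inch '[0,-0.6,0,0,0,0,0, 0,-0.6,0.1,0,0,0,0, 0,0,0,0,0,0,0]'; python3 c.py;python3 -m inch '[0,-0.5,0.1,0,0,0,0, 0,-0.5,0.2,0,0,0,0, 0,0,0,0,0,0,0]'; python3 c.py
```

```text
time_s: 4.38
ee_pos: [0.5277, 0.0262, 0.0766]
eef_rot: [3.141, 0.0, -1.001]
force: [0.3, 0.2, -0.3]
grip_width: 0.0005
t 4.38 case mm [-36.9  -2.   76.6] rpy [ 3.141  0.    -1.001] F [ 0.3  0.2 -0.3] w 0.0005 q [-0.02  0.34  1.68  0.    1.12  0.98]
time_s: 4.75
ee_pos: [0.5361, 0.0316, 0.0735]
eef_rot: [3.141, 0.0, -1.001]
force: [0.3, 0.5, -0.3]
grip_width: 0.0007
t 4.75 case mm [-27.   -1.9  73.5] rpy [ 3.141  0.    -1.001] F [ 0.3  0.5 -0.3] w 0.0007 q [-0.01  0.37  1.66  0.    1.12  0.99]
```

```bash
cat > v.py <<'E'
import sys
from h import *
o=[]
for n,(u0,v0,w) in(("top",(225,100,140)),("side",(215,115,120))):
    im,d=ctrl.camera(n); o.append(cv2.resize(im[v0:v0+w,u0:u0+w,::-1],(400,400),interpolation=cv2.INTER_CUBIC))
cv2.imwrite(sys.argv[1],np.hstack(o))
E
python3 v.py pics/p2.png
```

```text
(no output)
```

View pics/p2.png

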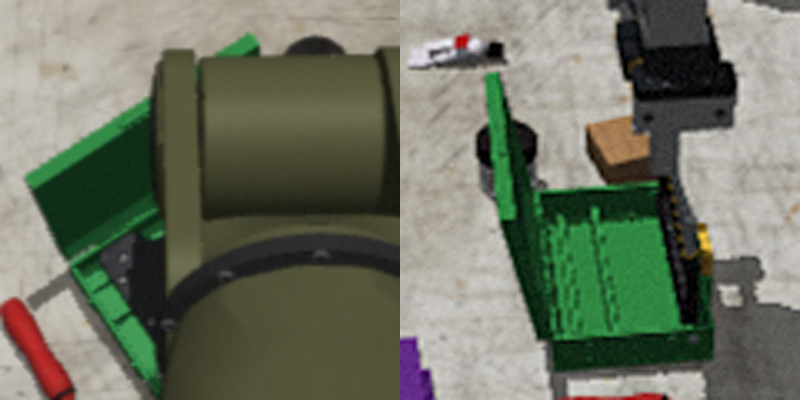

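The side view shows the finger at crop (665,160), behind and in front of the rack's upper end. The rack is barely tipped so far, so I carry on along the arc.

```bash
python3 -m inch '[0,-0.5,0.1,0,0,0,0, 0,-0.5,0.3,0,0,0,0]'; python3 c.py; python3 -m inch '[0,-0.5,0.4,0,0,0,0, 0,-0.4,0.5,0,0,0,0]'; python3 c.py; python3 -m inch '[0,-0.4,0.6,0,0,0,0, 0,-0.3,0.7,0,0,0,0]'; python3 c.py
```

```text
time_s: 5.1
ee_pos: [0.5448, 0.037, 0.0698]
eef_rot: [-3.141, -0.0, -1.001]
force: [0.2, -0.3, 0.1]
grip_width: 0.0007
t 5.1 case mm [-16.7  -2.1  69.8] rpy [-3.141 -0.    -1.001] F [ 0.2 -0.3  0.1] w 0.0007 q [0.   0.39 1.64 0.   1.11 1.  ]
time_s: 5.35
ee_pos: [0.5522, 0.0419, 0.0603]
eef_rot: [3.142, 0.0, -1.001]
force: [0.1, -0.2, -0.3]
grip_width: 0.0001
t 5.35 case mm [-7.8 -2.  60.3] rpy [ 3.142  0.    -1.001] F [ 0.1 -0.2 -0.3] w 0.0001 q [0.01 0.42 1.62 0.   1.1  1.01]
time_s: 5.6
ee_pos: [0.558, 0.0456, 0.0472]
eef_rot: [3.142, 0.0, -1.001]
force: [0.2, 0.2, 0.4]
grip_width: 0.0004
t 5.6 case mm [-1.  -2.  47.2] rpy [ 3.142  0.    -1.001] F [0.2 0.2 0.4] w 0.0004 q [0.02 0.45 1.61 0.   1.08 1.02]
```

```bash
python3 v.py pics/p3.png
```

```text
(no output)
```

View pics/p3.png

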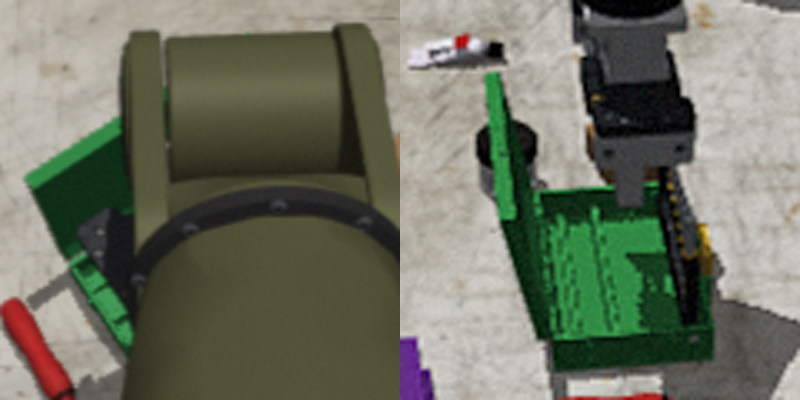

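```bash
python3 - <<'E'
from h import *
o=ctrl.get_obs();p=o["ee_pos"];T=K("side")[2]
print(proj("side",p),proj("top",p),(T[:3,:3]@p+T[:3,3])[2])
im,d=ctrl.camera("side")
C=cloud("side",d)
for v in range(160,186,3): print(v,[(np.round(C[v,u],3).tolist()) for u in (280,284,288)])
T=K("side")[2]; print("cam", -T[:3,:3].T@T[:3,3])
import fit
for lab in("rack_bar","lid_front","catch_tip"): print(lab,[(x["centre"],x["score"]) for x in ctrl.place_of("side",lab)[:3]])
print(proj("side",fit.W(np.array([fit.rk(1.5,.056,0,.006),[-.065,0,.047]]))))
E
```

```text
[[282.6339609  188.04147207]] [[302.24030517 193.20915527]] 1.2816359901508316
160 [[0.529, 0.122, 0.198], [0.521, 0.118, 0.198], [0.515, 0.11, 0.195]]
163 [[0.528, 0.124, 0.191], [0.521, 0.117, 0.189], [0.512, 0.115, 0.191]]
166 [[0.564, 0.05, 0.119], [0.142, 0.928, 0.879], [0.541, 0.051, 0.128]]
169 [[0.565, 0.046, 0.106], [0.548, 0.06, 0.122], [0.541, 0.052, 0.119]]
172 [[0.564, 0.048, 0.099], [0.55, 0.056, 0.109], [0.54, 0.053, 0.111]]
175 [[0.563, 0.051, 0.092], [0.55, 0.055, 0.099], [0.541, 0.05, 0.099]]
178 [[0.601, -0.028, 0.01], [0.589, -0.029, 0.014], [0.581, -0.037, 0.011]]
181 [[0.597, -0.022, 0.005], [0.586, -0.024, 0.008], [0.577, -0.029, 0.008]]
184 [[0.593, -0.012, 0.004], [0.583, -0.016, 0.005], [0.572, -0.02, 0.006]]
cam [0.14158007 0.92783908 0.87884145]
top 6265 [ 0.465 -0.054 -0.001] [0.686 0.173 0.161]
rim ((564.0933837890625, 52.49140167236328), (137.44300842285156, 176.46200561523438), 32.75554656982422)
lid [0.6307 0.0967 0.1173] [-0.817 -0.533  0.219] 0.01211243545788245 yaw -2.5638752388702635
side 2541 [ 0.465 -0.119 -0.002] [0.775 0.173 0.16 ]
rim ((581.1026611328125, 40.61308288574219), (134.98007202148438, 225.25064086914062), 37.93025588989258)
lid [0.6212 0.1106 0.1328] [ 0.821  0.531 -0.208] 0.0032788580567357237 yaw 0.5741124567905485
[0.5577 0.0478 0.5712 1.7994] 0.0016928265899765309
rack_bar [([298.3, 175.9], 0.74)]
lid_front [([175.7, 246.2], 0.95), ([243.1, 159.2], 0.91), ([408.4, 169.9], 0.86)]
catch_tip [([304.9, 185.1], 0.46), ([299.6, 175.3], 0.46), ([409.9, 172.7], 0.39)]
[[300.45483033 176.47194362]
 [307.29500577 186.60730972]]
```

```bash
cat > grip.py <<'E'
from h import *
import sys
im,d=ctrl.camera("side"); C=cloud("side",d); d0=np.load("side0.npz")["d"]
m=(d>0)&(d<d0-.02); m[:,:215]=0; m[:,340:]=0
o=ctrl.get_obs();P=C[m]-o["ee_pos"];c,s=np.cos(.5712),np.sin(.5712)
q=np.c_[c*P[:,0]+s*P[:,1],-s*P[:,0]+c*P[:,1],P[:,2]]*1000
print(o["ee_pos"].round(4))
for z in range(-10,240,10):
    k=q[(q[:,2]>=z)&(q[:,2]<z+10)]
    if len(k): print(z,len(k),"x",np.percentile(k[:,0],[2,50,98]).round(),"y",np.percentile(k[:,1],[2,50,98]).round())
E
python3 grip.py
```

```text
[0.5579 0.0454 0.048 ]
40 10 x [-10.  -1.   7.] y [ 2.  7. 12.]
50 28 x [-12.  -1.   7.] y [ 2. 12. 16.]
60 30 x [-11.  -2.   7.] y [ 3. 13. 15.]
70 26 x [-12.  -1.   7.] y [ 2. 13. 16.]
80 12 x [-11.  -1.   6.] y [ 9. 13. 17.]
130 34 x [-32.  -4.  31.] y [-72.  79.  83.]
140 124 x [-35.   6.  31.] y [-74.  80.  84.]
150 155 x [-35.  20.  31.] y [-75.  24.  84.]
160 143 x [-36.  14.  31.] y [-71.  85.  90.]
170 353 x [-33.   2.  31.] y [-65.  75.  91.]
180 205 x [-30.  -0.  28.] y [15. 47. 90.]
190 82 x [-21.   2.  21.] y [16. 40. 44.]
200 66 x [-21.  -1.  18.] y [25. 41. 45.]
210 90 x [-30.  -2.  31.] y [36. 41. 44.]
220 195 x [-34.   2.  32.] y [11. 38. 44.]
230 200 x [-38.   1.  34.] y [-7. 27. 40.]
```

The picture contradicts the reported height. The fingertip is really about 42 mm above the reported TCP; xy agrees. The finger passed over the rack without touching it. I'll go back up and around, and re-measure this offset.

```bash
python3 -m inch '[0,0,-3,0,0,0,0, 0,0,-3,0,0,0,0, 0,3,0,0,0,0,0, 0,3,0,0,0,0,0, 0,3,0,0,0,0,0, 0,1,0,0,0,0,0, 0,0,0,0,0,0,0]'; python3 c.py; python3 grip.py | head -14
```

```text
time_s: 6.82
ee_pos: [0.474, -0.0086, 0.1082]
eef_rot: [-3.141, -0.0, -1.002]
force: [-0.0, 0.1, 0.4]
grip_width: 0.0002
t 6.83 case mm [-100.9   -2.2  108.2] rpy [-3.141 -0.    -1.002] F [-0.   0.1  0.4] w 0.0002 q [-0.1   0.19  1.8   0.    1.15  0.91]
[ 0.4743 -0.0083  0.1081]
40 16 x [-11.   3.   7.] y [-10.   7.  11.]
50 32 x [-11.  -1.   7.] y [-7. 12. 15.]
60 34 x [-10.   1.   7.] y [-6. 12. 17.]
70 29 x [-11.  -2.   7.] y [ 1. 12. 15.]
80 27 x [-11.  -1.   7.] y [ 9. 13. 16.]
90 1 x [-8. -8. -8.] y [15. 15. 15.]
130 27 x [-13.  15.  31.] y [-76.  79.  83.]
140 111 x [-14.  18.  31.] y [-74.  79.  84.]
150 156 x [-10.  23.  32.] y [-75.  19.  84.]
160 129 x [-9. 22. 32.] y [-74.  73.  90.]
170 300 x [-13.  17.  32.] y [-79.  65.  91.]
180 206 x [-18.  10.  29.] y [-77.  43.  89.]
190 83 x [-17.   7.  21.] y [ 8. 40. 44.]
```

The offset holds at about +42 mm in both poses, so true tip z = reported + 42 mm. I'm lowering to a true height of about 77 mm and approaching the guide bar.

```bash
python3 -m inch '[0,0,3.5,0,0,0,0, 0,0,3.8,0,0,0,0, 0,-2,0,0,0,0,0, 0,-1.5,0,0,0,0,0, 0,-0.6,0,0,0,0,0, 0,-0.6,0,0,0,0,0]'; python3 c.py; python3 -m inch '[0,-0.6,0,0,0,0,0, 0,-0.5,0,0,0,0,0]'; python3 c.py;
```

```text
time_s: 7.62
ee_pos: [0.5136, 0.0171, 0.0349]
eef_rot: [-3.141, -0.0, -1.001]
force: [-0.4, -1.0, -0.0]
grip_width: 0.0003
t 7.62 case mm [-53.7  -2.   34.9] rpy [-3.141 -0.    -1.001] F [-0.4 -1.  -0. ] w 0.0003 q [-0.04  0.37  1.76 -0.    1.01  0.96]
time_s: 7.88
ee_pos: [0.5225, 0.0228, 0.0348]
eef_rot: [3.141, 0.0, -1.001]
force: [-3.1, -1.0, -0.1]
grip_width: 0.0005
t 7.88 case mm [-43.1  -2.   34.8] rpy [ 3.141  0.    -1.001] F [-3.1 -1.  -0.1] w 0.0005 q [-0.03  0.39  1.73 -0.    1.02  0.97]
```

```bash
python3 -m inch '[0,-0.6,0,0,0,0,0, 0,-0.8,0.2,0,0,0,0, 0,-0.7,0.4,0,0,0,0]'; python3 c.py; python3 -m inch '[0,-0.7,0.5,0,0,0,0, 0,-0.6,0.6,0,0,0,0]'; python3 c.py; python3 -m inch '[0,-0.5,0.7,0,0,0,0, 0,-0.4,0.7,0,0,0,0]'; python3 c.py;
```

```text
time_s: 8.25
ee_pos: [0.5405, 0.0344, 0.0284]
eef_rot: [3.141, 0.0, -1.001]
force: [-2.5, -2.3, -1.3]
grip_width: 0.0003
t 8.25 case mm [-21.8  -2.   28.4] rpy [ 3.141  0.    -1.001] F [-2.5 -2.3 -1.3] w 0.0003 q [-0.    0.44  1.68 -0.    1.03  1.  ]
time_s: 8.5
ee_pos: [0.5513, 0.0413, 0.0172]
eef_rot: [3.141, 0.0, -1.001]
force: [-2.5, -2.3, -1.5]
grip_width: 0.0006
t 8.5 case mm [-8.9 -2.  17.2] rpy [ 3.141  0.    -1.001] F [-2.5 -2.3 -1.5] w 0.0006 q [ 0.01  0.47  1.65 -0.    1.01  1.01]
time_s: 8.75
ee_pos: [0.5587, 0.0461, 0.0031]
eef_rot: [3.141, 0.0, -1.001]
force: [-4.6, -2.1, -0.1]
grip_width: 0.0006
t 8.75 case mm [-0.1 -2.   3.1] rpy [ 3.141  0.    -1.001] F [-4.6 -2.1 -0.1] w 0.0006 q [ 0.02  0.51  1.64 -0.    0.99  1.02]
```

```bash
python3 -m inch '[0,0,-0.8,0,0,0,0, 0,-0.7,0,0,0,0,0, 0,0,0,0,0,0,0]'; python3 c.py; python3 -m inch '[0,-0.2,0.5,0,0,0,0, 0,-0.1,0.5,0,0,0,0]'; python3 c.py; python3 -m inch '[0,0,0.4,0,0,0,0,0,0,0.4,0,0,0,0]'; python3 c.py; python3 v.py pics/p4.png
```

```text
time_s: 9.12
ee_pos: [0.5655, 0.0501, 0.0124]
eef_rot: [-3.14, -0.001, -1.001]
force: [-0.3, 0.4, -0.0]
grip_width: 0.0004
t 9.12 case mm [ 7.8 -2.3 12.4] rpy [-3.140e+00 -1.000e-03 -1.001e+00] F [-0.3  0.4 -0. ] w 0.0004 q [0.02 0.51 1.61 0.   1.02 1.02]
time_s: 9.38
ee_pos: [0.5673, 0.0515, 0.0015]
eef_rot: [-3.141, -0.0, -1.001]
force: [0.4, 0.5, 1.3]
grip_width: 0.0003
t 9.38 case mm [10.1 -2.1  1.5] rpy [-3.141 -0.    -1.001] F [0.4 0.5 1.3] w 0.0003 q [0.03 0.53 1.61 0.   1.   1.03]
time_s: 9.62
ee_pos: [0.5671, 0.0514, -0.0066]
eef_rot: [-3.141, 0.0, -1.001]
force: [0.2, 0.7, 1.4]
grip_width: 0.0003
t 9.62 case mm [ 9.9 -2.1 -6.6] rpy [-3.141  0.    -1.001] F [0.2 0.7 1.4] w 0.0003 q [0.03 0.54 1.62 0.   0.99 1.03]
```

View pics/p4.png

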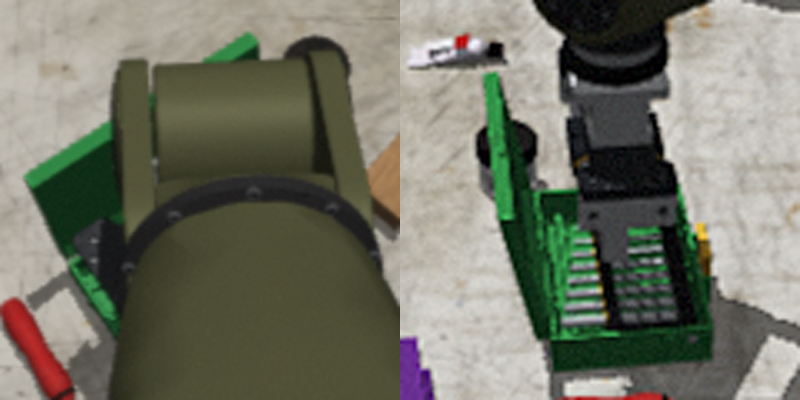

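The rack is nearly flat: in the side crop the bits lie in the tray from (565,320) to (600,240), with the finger on the bar at (615,250). I keep pressing until the force rises.

```bash
python3 -m inch '[0,0,0.25,0,0,0,0,0,0,0,0,0,0,0]'; python3 c.py; python3 -m inch '[0,0,0.2,0,0,0,0,0,0,0,0,0,0,0]'; python3 c.py; python3 -m inch '[0,0,0.1,0,0,0,0,0,0,0,0,0,0,0]'; python3 c.py
```

```text
time_s: 9.98
ee_pos: [0.5672, 0.0514, -0.0077]
eef_rot: [-3.141, -0.0, -1.001]
force: [-6.4, -0.2, 13.0]
grip_width: 0.0004
t 9.97 case mm [ 9.9 -2.1 -7.7] rpy [-3.141 -0.    -1.001] F [-6.4 -0.2 13. ] w 0.0004 q [ 0.03  0.54  1.62 -0.    0.98  1.03]
time_s: 10.22
ee_pos: [0.5674, 0.0514, -0.0082]
eef_rot: [-3.141, -0.001, -1.001]
force: [-14.1, -1.1, 30.3]
grip_width: 0.0004
t 10.22 case mm [10.1 -2.2 -8.2] rpy [-3.141e+00 -1.000e-03 -1.001e+00] F [-14.1  -1.1  30.3] w 0.0004 q [ 0.03  0.54  1.62 -0.    0.98  1.03]
time_s: 10.48
ee_pos: [0.5676, 0.0514, -0.0084]
eef_rot: [-3.14, -0.001, -1.001]
force: [-17.9, -1.7, 40.0]
grip_width: 0.0003
t 10.47 case mm [10.2 -2.3 -8.4] rpy [-3.140e+00 -1.000e-03 -1.001e+00] F [-17.9  -1.7  40. ] w 0.0003 q [ 0.03  0.54  1.62 -0.    0.98  1.03]
```

The rack hit its hard stop at 40 N wrist force, with the tip at the bar's flat height. That refines the offset to about +40 mm. Now I go up and over to behind the lid.

```bash
python3 -m inch '[0,0,-3,0,0,0,0, 0,0,-4.5,0,0,0,0, 0,0,-4.5,0,0,0,0, 0,0,-4.5,0,0,0,0, 0,0,0,0,0,0,0, 0,-3.3,0,0,0,0,0, 0,-3.3,0,0,0,0,0,0,-3.3,0,0,0,0,0,0,-3.3,0,0,0,0,0,0,0,0,0,0,0,0]'; python3 c.py; python3 v.py pics/p5.png
```

```text
time_s: 11.72
ee_pos: [0.6784, 0.1234, 0.1506]
eef_rot: [3.139, 0.001, -1.0]
force: [0.0, -1.1, -0.6]
grip_width: 0.0005
t 11.72 case mm [142.4  -1.6 150.6] rpy [ 3.139e+00  1.000e-03 -1.000e+00] F [ 0.  -1.1 -0.6] w 0.0005 q [0.13 0.64 1.07 0.   1.44 1.13]
```

View pics/p5.png

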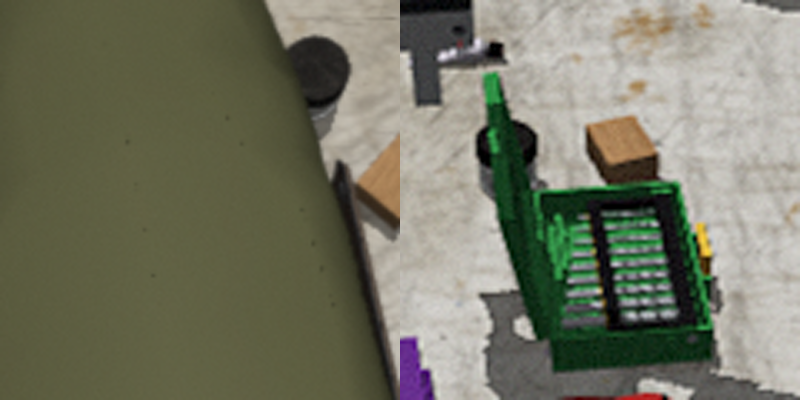

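The rack lies flat along side crop (565–690, 200–325), the lid is still open, and the finger at (428,90) is behind it. I lower and push the lid.

```bash
python3 -m inch '[0,0,3.1,0,0,0,0, 0,0,3.1,0,0,0,0, 0,2,0,0,0,0,0, 0,1.0,0,0,0,0,0, 0,0.6,0,0,0,0,0]'; python3 c.py; python3 -m inch '[0,0.8,0,0,0,0,0, 0,0.8,-0.2,0,0,0,0]'; python3 c.py;  python3 -m inch '[0,0.8,-0.1,0,0,0,0, 0,0.8,0,0,0,0,0]'; python3 c.py
```

```text
time_s: 12.45
ee_pos: [0.6479, 0.1028, 0.0923]
eef_rot: [-3.14, -0.001, -1.001]
force: [2.4, 1.2, 1.3]
grip_width: 0.0002
t 12.45 case mm [105.6  -2.5  92.3] rpy [-3.140e+00 -1.000e-03 -1.001e+00] F [2.4 1.2 1.3] w 0.0002 q [0.1  0.6  1.27 0.   1.27 1.1 ]
time_s: 12.7
ee_pos: [0.6341, 0.0943, 0.0933]
eef_rot: [3.142, -0.0, -1.001]
force: [2.1, 0.4, -1.1]
grip_width: 0.0004
t 12.7 case mm [89.4 -2.2 93.3] rpy [ 3.142 -0.    -1.001] F [ 2.1  0.4 -1.1] w 0.0004 q [ 0.09  0.56  1.32 -0.    1.26  1.09]
time_s: 12.95
ee_pos: [0.6206, 0.0856, 0.0944]
eef_rot: [-3.141, -0.0, -1.001]
force: [2.1, 0.8, 0.4]
grip_width: 0.0006
t 12.95 case mm [73.4 -2.2 94.4] rpy [-3.141 -0.    -1.001] F [2.1 0.8 0.4] w 0.0006 q [0.08 0.53 1.37 0.   1.24 1.08]
```

```bash
python3 -m inch '[0,0.8,0,0,0,0,0, 0,0.8,0,0,0,0,0, 0,0.8,0.1,0,0,0,0]'; python3 c.py; python3 -m inch '[0,0.95,0.2,0,0,0,0, 0,0.95,0.2,0,0,0,0, 0,0.95,0.3,0,0,0,0]'; python3 c.py;  python3 -m inch '[0,0.85,0.5,0,0,0,0, 0,0.85,0.6,0,0,0,0]'; python3 c.py
```

```text
time_s: 13.32
ee_pos: [0.6003, 0.0727, 0.0932]
eef_rot: [-3.142, -0.0, -1.001]
force: [2.0, 0.3, -0.6]
grip_width: 0.0005
t 13.32 case mm [49.3 -2.1 93.2] rpy [-3.142 -0.    -1.001] F [ 2.   0.3 -0.6] w 0.0005 q [0.06 0.48 1.44 0.   1.22 1.06]
time_s: 13.7
ee_pos: [0.5762, 0.0572, 0.0861]
eef_rot: [-3.142, -0.0, -1.001]
force: [0.2, -0.2, -0.8]
grip_width: 0.0004
t 13.7 case mm [20.7 -2.1 86.1] rpy [-3.142 -0.    -1.001] F [ 0.2 -0.2 -0.8] w 0.0004 q [ 0.04  0.44  1.52 -0.    1.18  1.04]
time_s: 13.95
ee_pos: [0.562, 0.0481, 0.0749]
eef_rot: [-3.142, -0.0, -1.001]
force: [0.2, -0.0, -0.1]
grip_width: 0.0003
t 13.95 case mm [ 3.8 -2.1 74.9] rpy [-3.142 -0.    -1.001] F [ 0.2 -0.  -0.1] w 0.0003 q [ 0.02  0.42  1.58 -0.    1.14  1.02]
```

```bash
python3 v.py pics/p6.png
```

```text
(no output)
```

View pics/p6.png

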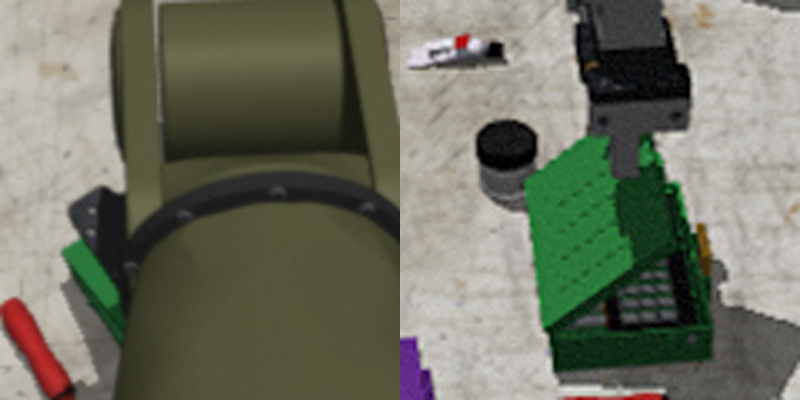

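The lid is about halfway down, with its outer face along side crop (540–660, 140–325), and the finger at (625,165) is over it. I carry on down.

```bash
python3 -m inch '[0,1,0.5,0,0,0,0, 0,1,0.7,0,0,0,0, 0,0.9,1.0,0,0,0,0]'; python3 c.py; python3 -m inch '[0,0.6,1.1,0,0,0,0, 0,0.6,1.0,0,0,0,0]'; python3 c.py;  python3 -m inch '[0,0.5,0.8,0,0,0,0, 0,0.4,0.5,0,0,0,0]'; python3 c.py
```

```text
time_s: 14.42
ee_pos: [0.5375, 0.0324, 0.0527]
eef_rot: [-3.141, -0.0, -1.001]
force: [0.6, 0.5, 0.7]
grip_width: 0.0006
t 14.43 case mm [-25.4  -2.1  52.7] rpy [-3.141 -0.    -1.001] F [0.6 0.5 0.7] w 0.0006 q [-0.01  0.4   1.67 -0.    1.07  0.99]
time_s: 14.68
ee_pos: [0.5275, 0.026, 0.0313]
eef_rot: [3.141, 0.0, -1.001]
force: [0.7, 0.0, 0.6]
grip_width: 0.0005
t 14.68 case mm [-37.2  -2.   31.3] rpy [ 3.141  0.    -1.001] F [0.7 0.  0.6] w 0.0005 q [-0.02  0.41  1.72 -0.    1.02  0.98]
time_s: 14.92
ee_pos: [0.52, 0.0213, 0.0187]
eef_rot: [3.141, 0.0, -1.001]
force: [-0.0, -0.7, 0.3]
grip_width: 0.0002
t 14.93 case mm [-46.   -1.9  18.7] rpy [ 3.141  0.    -1.001] F [-0.  -0.7  0.3] w 0.0002 q [-0.03  0.41  1.75  0.    0.99  0.97]
```

```bash
python3 -m inch '[0,0.2,0.4,0,0,0,0, 0,0,0.3,0,0,0,0]'; python3 c.py; for i in 1 ; do python3 -m inch '[0,0,0.2,0,0,0,0, 0,0,0,0,0,0,0]'; python3 c.py;  python3 -m inch '[0,0,0.15,0,0,0,0, 0,0,0,0,0,0,0]'; python3 c.py;  python3 -m inch '[0,0,0.15,0,0,0,0, 0,0,0,0,0,0,0]'; python3 c.py; done | grep case
```

```text
time_s: 15.18
ee_pos: [0.5191, 0.0204, 0.0126]
eef_rot: [-3.14, -0.001, -1.001]
force: [0.1, -0.1, 2.2]
grip_width: 0.0004
t 15.18 case mm [-47.3  -2.2  12.6] rpy [-3.140e+00 -1.000e-03 -1.001e+00] F [ 0.1 -0.1  2.2] w 0.0004 q [-0.03  0.42  1.75  0.    0.97  0.97]
t 15.43 case mm [-47.9  -1.9   9.9] rpy [ 3.141  0.    -1.001] F [-0.7  0.1  0.3] w 0.0002 q [-0.03  0.42  1.76 -0.    0.97  0.97]
t 15.68 case mm [-47.7  -2.1   9.3] rpy [ 3.142 -0.    -1.001] F [-3.7 -0.6  9. ] w 0.0003 q [-0.03  0.42  1.76 -0.    0.96  0.97]
t 15.93 case mm [-47.6  -2.2   8.8] rpy [-3.141 -0.    -1.001] F [-9.9 -0.4 23.1] w 0.0004 q [-0.03  0.42  1.76 -0.    0.96  0.97]
```

It looks snapped: the force dropped at reported z 10 mm, then a hard stop came at about 9 mm, a true 49 mm, which is the shut height. I retreat and check.

```bash
python3 -m inch '[0,0,-2,0,0,0,0, 0,0,-4,0,0,0,0, 0,0,-5,0,0,0,0, 0,4,-2,0,0,0,0, 2,5,0,0,0,0,0, 4,4,0,0,0,0,0, 4,4,0,0,0,0,0, 4,4,0,0,0,0,0, 4,4,0,0,0,0,0, 4,2,0,0,0,0,0,4,2,0,0,0,0,0, 0,0,0,0,0,0,0]'; python3 c.py; python3 v.py pics/p7.png
python3 - <<'E'
from h import *
for n in("top","side"):
    z=np.load(n+"0.npz"); im,d=ctrl.camera(n)
    C=cloud(n,d); q=C-[.5577,.0478,0];c,s=np.cos(.5712),np.sin(.5712)
    x=c*q[...,0]+s*q[...,1];y=-s*q[...,0]+c*q[...,1]
    for a in(-.05,-.03,0,.03,.05):
        m=(abs(x-a)<.006)&(abs(y)<.07)&(C[...,2]>.02)&(C[...,2]<.15); print(n,a,m.sum(),np.median(C[...,2][m]).round(4) if m.any() else "")
    g=im.astype(int); m=(g[...,1]>g[...,0]*1.5)&(g[...,1]>g[...,2]*1.4)&(g[...,1]>35)&(C[...,2]>.04)&(C[...,2]<.06)&(np.hypot(x,y)<.15)
    print("lid rect",cv2.minAreaRect((C[m][:,:2]*1000).astype(np.float32)))
    # bystanders
    for l in("offcut","nut_jar","screwdriver"):
        print(l,[(np.round(x["centre"]).tolist(),round(x["score"],2)) for x in ctrl.place_of(n,l)[:2]])
E
```

```text
time_s: 17.42
ee_pos: [0.4143, -0.357, 0.1365]
eef_rot: [3.141, 0.001, -1.004]
force: [0.2, 1.3, 0.2]
grip_width: 0.0003
t 17.43 case mm [-339.5 -263.   136.5] rpy [ 3.141e+00  1.000e-03 -1.004e+00] F [0.2 1.3 0.2] w 0.0003 q [-0.78  0.32  1.57 -0.    1.26  0.23]
top -0.05 427 0.049
top -0.03 403 0.0501
top 0 386 0.0504
top 0.03 393 0.0505
top 0.05 377 0.0498
lid rect ((565.1444702148438, 52.582237243652344), (125.55810546875, 176.22096252441406), 32.74353790283203)
offcut [([363.0, 160.0], 0.83)]
nut_jar [([333.0, 134.0], 0.84)]
screwdriver []
side -0.05 166 0.0485
side -0.03 161 0.0493
side 0 171 0.0493
side 0.03 173 0.0493
side 0.05 167 0.0486
lid rect ((563.692138671875, 50.95768737792969), (125.13336944580078, 181.83273315429688), 33.14540481567383)
offcut [([282.0, 166.0], 0.82)]
nut_jar [([248.0, 171.0], 0.91)]
screwdriver [([294.0, 242.0], 0.95)]
```

View pics/p7.png

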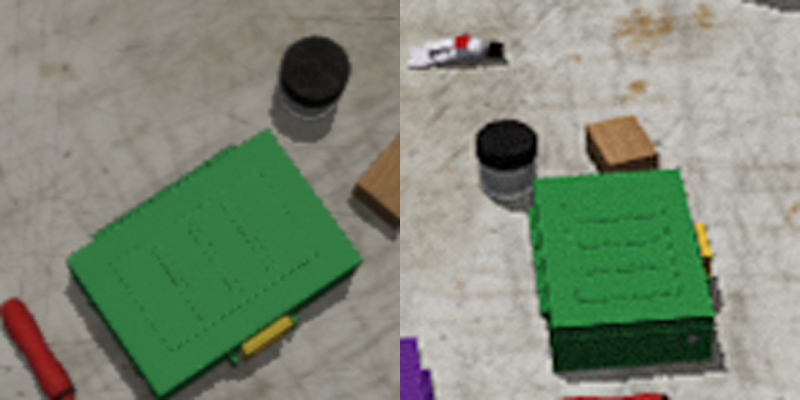

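The final picture shows the lid level and shut, with the catch over it at top crop (268,337) and side crop (704,240). The offcut, jar and screwdriver are where they were.

```bash
python3 -c "
from station import ctrl
ctrl.hand_in()"
```

```text
the job is handed in; nothing more can be done
```

The green drill-bit case is packed and handed in. I pushed the rack down flat to its stop, then swung the lid over and pressed it shut. The clock read about 17.4 s when I moved the arm away.

**Last checks**
- **Lid:** it sits level at 48.5–50.5 mm from front to hinge, against a shut height of 49 mm. The force dropped as it snapped, then rose to a hard stop. The yellow catch shows over the lid's edge in the last picture.
- **Case:** its outline centre is within about 2 mm of where it was at the start, by the top camera.
- **Offcut, jar and screwdriver:** they look unmoved in the pictures. The network put the offcut 6 pixels away from its first reading in the top view but in the same place in the side view, so I put that down to noise. It never found the screwdriver in the top view; in the side view it shifted by about 3 pixels.

**What disagreed or went wrong**
- **Height reading:** the reported tool height was about 40 mm lower than the real fingertip, as the camera depth and later contact showed. My first push therefore passed over the rack without touching it. I measured the offset and corrected every later move.
- **Rack press:** the wrist force reached about 44 N (40 N of it vertical) when I pressed the rack onto its stop. That is under the 120 N wrist limit. The push was made with the fingertip, not the arm or gripper body.

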